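# Set a frying pan on the induction ring and switch on

## Robot

A 7-joint arm with a two-finger parallel gripper is mounted at the origin on a cart in front of the work surface, level with it; the furniture and walls round the work are solid. World frame = base frame: x ahead of the robot, y to its left, z up, the work surface at z = 0. Lengths are in m, angles in rad, forces in N, time in s.
With the tool pointing down it reaches from about 0.35 to 0.9 m from the base axis. Payload 8.1 kg.
Tool frame: the origin (TCP) lies at the centre of the arm's flange, where the gripper is bolted on; the fingertips stand 178 mm ahead of it and the grasp point (between the pads) lies 159 mm ahead of it (bot.grip_point_offset is the z of the grasp point in the tool frame, in m); z points along the fingers, y is the line along which they close (so a half turn about z gives the same grasp; the last joint's range is limited). The gripper opens to 92 mm and grips with 3 to 60 N. Pads are 19 mm wide; open, the fingers measure 130 mm over their backs; the gripper's body (75 mm by 190 mm) begins 47 mm behind the grasp point.
Start: joints at [-1.432, 0.434, 0.025, 1.573, -0.012, 1.134, -0.075], TCP at [0.15, 0.607, 0.405] pointing down, gripper open.
Joint ranges: [-2.62, 2.62], [-0.44, 2.09], [-1.27, 1.32], [0.08, 2.57], [-1.32, 4.46], [0.12, 2], [-2.74, 2.74]. Speed limits (rad/s): [2.22, 2.22, 3.01, 3.01, 3.14, 3.14, 3.14].

## Interface

Orientations are given as [roll, pitch, yaw] about the fixed x, y, z axes, in that order (R = Rz(yaw) Ry(pitch) Rx(roll)).
In Python, from station import read_state, camera, hand_in, recognise, bot gives the robot as it stands. The module is installed in compiled form; this text tells all that it offers.
- The arm moves only by the tool play_rows, never from a script. Its argument "targets" is a list of rows, each a list of 5 numbers: the shift along the world's x, y, z in mm, then the turn about the world's z in degrees, then the opening, from -1 (shut) to 1 (fully open). A call has exactly 10 rows; each row shifts and turns the commanded pose from where the row before left it; what a row does not reach is not made up. A row lasts 1/8 s, in which the tool goes at most 62.5 mm and 10.7 degrees, less where a joint would pass 70% of its speed; a pose out of reach is approached as far as the arm can. A call with a gripper value outside its range is refused whole. The fingers move at their own pace and stop on an object; "squeeze" is the grip in N (left out, the last holds). Time passes only in rows, so rows that do not move let the fingers close, or fill a call up. It gives the time, the measured TCP pose, the force, the opening and the grip force at its end, in the units of the state.
- read_state(): the state, without advancing time (a new reading comes with each control period).
- camera(name): name is "side" or "top"; returns a dict with "img" (384x512x3 uint8, red, green, blue), "range_z" (384x512 float32, m along the optical axis (not along the pixel's ray), 0 where there is no reading), "intrinsics" (3x3 intrinsics, pixels), "extrinsics" (4x4, takes a point from camera to world coordinates). Camera axes: x right, y down, z forward; pixel columns grow to the right and rows downward; lengths in m; the calibration is good to about 2 mm. A picture is of the moment at which its call begins.
- hand_in(): hands the job in; it is judged then, once.
Trained networks look in a picture, given as the dict that the camera call returned (one of the last four; its "shot" number tells which), for a name from the list of things; names that differ only in an ending like _2 or _b are one class to them, and where a whole thing is asked for, a point or a joint stands for the part that bears it (a point fixed in the world has none). Each returns a list of dicts, best first, with "p" (0 to 1); they miss things now and then, are a little off and sometimes report something else, mostly with a low value. They report only what shows in the picture. A call takes as long as a camera call.
- recognise(thing, picture): "position" ([x, y, z] in m, in world coordinates, good to about 4 mm: the middle of the surface that is visible of it).
The state is a dict: "time_s": time; "q": joint angles; "qd": joint speeds; "joint_efforts": joint torques, N m; "position": TCP position; "ee_rot": TCP orientation; "ft_force": force on the tool from outside, world axes, zero at the start; "torque": the same for the moment, N m; "finger_gap": finger opening in m; "grip_force": force on a finger pad.
Only numpy, scipy, OpenCV 4.12 (cv2) and the standard library are available. Lean on these libraries where they do the work, as an engineer would, in place of code of your own. Each camera call takes 0.05 s, during which the arm holds its last target. There are 200 camera calls.

## Task

Get the frying pan ready to preheat on the induction hob. Without lifting or gripping it, gently push it with the fingertips until it is centred in the white ring and its handle points straight out to the right (seen from the robot), parallel to the hob's front edge. Only then press the red power key all the way down and let go; leave the other keys and everything else on the worktop alone.

Things in the scene. Friction and masses are not known exactly. Their poses are not given: they have to be found in the camera images.
- hob: Portable induction hob fixed on the worktop: flat black glass top, 290 mm wide (y), 360 mm deep (x), 58 mm high. Origin: centre of its underside. Its x axis points to its back (away from the robot), y to its left; the keys lie along its front (-x) edge, 145 mm before the origin. It may be turned a little. Mind the wall cabinet (0.33 m above the worktop) to the left behind it.
- ring (a point): Centre of the printed white ring (outer diameter 223 mm, with four ticks) on the hob's glass, at the height of the glass (58 mm above the worktop). Same axes as the hob.
- pan: Loose red frying pan, dark inside, on the hob's glass. Origin: centre of its round underside; its handle runs along its -x axis. Base 156 mm across, rim 204 mm outside and 196 inside, 42 mm high; inner floor 5 mm above the glass, 158 mm across. Mass 0.5 to 1 kg; slides under 3 to 12 N. Over 30 N from the fingers counts as pinched or rammed; 8 mm up as lifted.
- pan_handle (a point): Middle of the pan's black handle, 188 mm from the pan's centre, 53 mm above the glass. The handle is 24 mm wide, 18 mm thick, from 115 to 262 mm from the centre, rising from 43 to 63 mm above the glass. Pushed sideways, it turns the pan and shifts it a little. At the start it points more or less to the front, over the keys; the pan stands too far back.
- power_key (a joint): Travel of the red round power key, 0 when up, 0.003 m when fully down; counts as pressed beyond 0.002. A spring key, 26 mm across, that returns by itself; fully down takes about 4 N. It stands 4.5 mm above the glass, presses straight down, and lies at the front left of the hob.
- power_key_top (a point): Centre of the top of the red power key.
- minus_key (a joint): Travel of the grey minus key in the same row, 132 mm to the right of the power key. Leave it alone (over 0.0015 m counts as pressed).
- plus_key (a joint): Travel of the grey plus key in the same row, 192 mm to the right of the power key. Leave it alone (over 0.0015 m counts as pressed).
- egg_box: Grey carton egg box, 106 x 156 x 72 mm, left of the hob. Origin: centre of its underside. To be left alone.
- onion: Brown onion, 82 x 83 x 94 mm, left of the hob. Origin: underside. To be left alone.
- garlic: Garlic bulb, 53 mm, left of the hob. Origin: underside. To be left alone.
- tin: Printed metal food tin, upright, 75 mm across, 110 mm high, at the far left. Origin: centre of its underside. To be left alone.
- salt: Glass salt shaker with a grey top, 44 mm across, 90 mm high, right of the hob. Origin: centre of its underside. To be left alone.

How it is judged:
On the way, in this order (a step that is already met when the one before it is completed fails the run):
1. the pan is centred in the white ring, its handle straight out to the right, and the fingers are off it (horizontal distance between pan and ring below 0.015 m and angle between the x axis of pan and the y axis of hob, either way round below 0.2 rad and y of pan_handle in the frame of hob below -0.1 m and contact force between the fingers and pan below 0.5 N), for 0.2 s.
2. the red power key is pressed down (value of joint power_key above 0.002 m), for 0.05 s.
At the end, for the whole second after the job is handed in: The pan stands flat and at rest on the glass, its centre within 15 mm of the ring's centre, its handle pointing to the right within 0.2 rad of the hob's front edge; the power key has been pressed and is up again (horizontal distance between pan and ring below 0.015 m and angle between the x axis of pan and the y axis of hob, either way round below 0.2 rad and y of pan_handle in the frame of hob below -0.1 m and z of pan in the frame of hob below 0.062 m and linear speed of pan below 0.01 m/s and value of joint power_key below 0.001 m); the robot touches nothing.
It fails at once if the pan is lifted or tipped (z of pan in the frame of hob above 0.066 m or angle between pan's own z axis and vertical above 0.12 rad).
It fails at once if the pan is pinched or rammed (more than 30 N from the fingers) (contact force between the fingers and pan above 30 N).
It fails at once if the power key is pressed while the pan is not in its place (value of joint power_key above 0.0015 m and (horizontal distance between pan and ring above 0.018 m or angle between the x axis of pan and the y axis of hob, either way round above 0.25 rad or y of pan_handle in the frame of hob above -0.1 m)).
It fails at once if another key is pressed (value of joint any of minus_key, plus_key above 0.0015 m).
It fails at once if something else on the worktop is moved more than 20 mm or knocked over (distance of any of egg_box, onion, garlic, tin, salt from where it was at the start of the episode above 0.02 m or angle between any of egg_box, tin, salt's own z axis and vertical above 0.4 rad).
It also fails if it takes over 64 s, if anything falls off the work surface, if the arm or the gripper's body presses on something with over 40 N, if the wrist force passes 120 N, or if a joint passes its speed limit or range.

## Working session

There is one attempt and no reset: what is moved stays moved. The work goes in short steps, Python scripts to look and compute and a tool call to move; the robot and the scene stay as the last step left them, time stands still between calls to the robot, and variables do not carry over. Pictures are saved under pics/ and viewed, at most 10 in all, crops included, and the job is handed in when it is done.

Besides the shell and the picture viewer there is one more tool, called after "Call:" as name(argument=value, ...), one argument or row to a line, values as JSON. play_rows: Moves the arm, as the interface text tells. Its arguments: {"type":"object","properties":{"targets":{"type":"array","items":{"type":"array","items":{"type":"number"}}},"squeeze":{"type":"number"}},"required":["targets"]}

```bash
mkdir -p pics; cat > h.py <<'E'
import numpy as np, cv2
from station import read_state, camera, recognise, bot
def cloud(c):
    K=c["intrinsics"];z=c["range_z"];v,u=np.mgrid[:z.shape[0],:z.shape[1]]
    P=np.stack([(u-K[0,2])*z/K[0,0],(v-K[1,2])*z/K[1,1],z],-1)
    E=c["extrinsics"];W=P@E[:3,:3].T+E[:3,3];W[z<=0]=np.nan
    return W
E
python3 - <<'E'
from h import *
for n in("top","side"):
    c=camera(n);cv2.imwrite(f"pics/{n}0.png",c["img"][...,::-1]);np.savez(f"{n}0.npz",**{k:c[k] for k in("img","range_z","intrinsics","extrinsics")})
    print(n,c["extrinsics"].round(3).tolist())
    for t in["hob","ring","pan","pan_handle","power_key","power_key_top","minus_key","plus_key","egg_box","onion","garlic","tin","salt"]:
        try:
            r=recognise(t,c);print(t,[(np.round(x["position"],3).tolist(),round(x["p"],2)) for x in r[:2]])
        except Exception as e: print(t,e)
s=read_state();print({k:np.round(v,3).tolist() for k,v in s.items()})
E
```

```text
top [[0.004, -0.991, 0.133, 0.339], [-1.0, -0.004, -0.002, 0.058], [0.003, -0.133, -0.991, 1.524], [0.0, 0.0, 0.0, 1.0]]
hob [([0.559, -0.12, 0.06], 0.68)]
ring [([0.557, -0.117, 0.058], 0.64)]
pan [([0.696, -0.171, 0.064], 0.75)]
pan_handle [([0.69, -0.174, 0.063], 0.75)]
power_key []
power_key_top []
minus_key []
plus_key []
egg_box [([0.512, 0.239, 0.069], 0.6)]
onion [([0.402, 0.328, 0.059], 0.58)]
garlic [([0.384, 0.196, 0.035], 0.56)]
tin [([0.503, 0.441, 0.108], 0.81)]
salt [([0.41, -0.37, 0.079], 0.5)]
side [[-1.0, 0.005, 0.0, 0.518], [0.002, 0.396, -0.918, 1.119], [-0.005, -0.918, -0.396, 0.579], [0.0, 0.0, 0.0, 1.0]]
hob [([0.542, -0.043, 0.057], 0.93)]
ring [([0.544, -0.044, 0.061], 0.58)]
pan [([0.634, -0.191, 0.087], 0.87)]
pan_handle [([0.638, -0.192, 0.086], 0.63)]
power_key []
power_key_top []
minus_key []
plus_key []
egg_box [([0.528, 0.283, 0.071], 0.93)]
onion [([0.403, 0.358, 0.058], 0.82)]
garlic [([0.394, 0.21, 0.032], 0.77)]
tin [([0.511, 0.477, 0.078], 0.57)]
salt [([0.418, -0.362, 0.048], 0.7)]
{'time_s': 1.4, 'q': [-1.432, 0.434, 0.025, 1.573, -0.012, 1.134, -0.075], 'qd': [0.001, -0.0, -0.001, -0.002, 0.0, -0.0, -0.001], 'joint_efforts': [0.0, -66.766, 0.984, -31.481, -0.061, 0.033, 0.0], 'position': [0.15, 0.607, 0.405], 'ee_rot': [3.142, 0.0, 2.9], 'ft_force': [0.1, -0.188, 0.396], 'torque': [-0.032, -0.01, -0.04], 'grip_force': 0.0, 'finger_gap': 0.091}
```

View pics/top0.png

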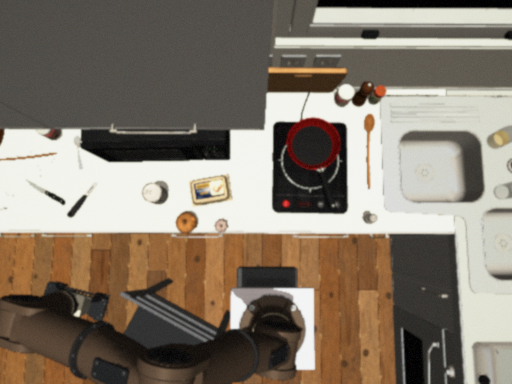

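View pics/side0.png

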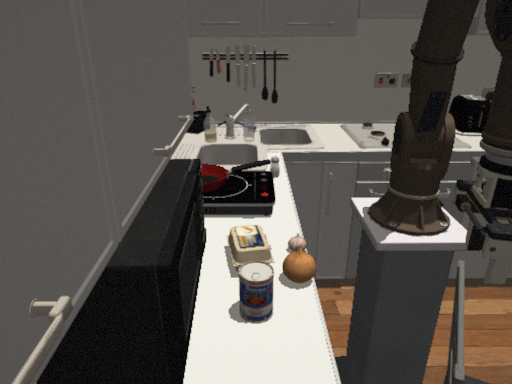

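The top view shows the hob at cols 273–348, rows 122–213. The pan is at about (313,145), its handle runs to about (326,207), and the red key is at (285,203). Next I'll fit the geometry.

```bash
cat >> h.py <<'E'
from scipy.optimize import least_squares
def at_z(c,uv,z):
    K=c["intrinsics"];E=c["extrinsics"];uv=np.asarray(uv,float)
    d=np.c_[(uv[:,0]-K[0,2])/K[0,0],(uv[:,1]-K[1,2])/K[1,1],np.ones(len(uv))]@E[:3,:3].T
    return E[:3,3]+d*((z-E[2,3])/d[:,2])[:,None]
def circ(p,r=None):
    f=(lambda q:np.hypot(*(p-q[:2]).T)-(q[2] if r is None else r))
    x0=np.r_[p.mean(0),.1]; s=least_squares(f,x0[:3 if r is None else 2],loss="soft_l1",f_scale=.003)
    return s.x,np.abs(f(s.x)).mean()
def crop(c,u0,u1,v0,v1,k,name): cv2.imwrite(name,cv2.resize(c["img"][v0:v1,u0:u1,::-1],None,fx=k,fy=k,interpolation=cv2.INTER_CUBIC))
E
python3 - <<'E'
from h import *
c=dict(np.load("top0.npz"));print(c["intrinsics"])
I=c["img"].astype(int);mx=I.max(-1);W=cloud(c)
crop(c,262,382,115,220,6,"pics/top0c.png")
m=np.zeros(mx.shape,bool);m[115:220,265:360]=1
red=m&(I[...,0]>70)&(I[...,1]<.45*I[...,0])
n,l,st,ce=cv2.connectedComponentsWithStats(red.astype(np.uint8))
for i in range(1,n):
    if st[i,4]>3: print("red",st[i],ce[i],at_z(c,[ce[i]],.0625).round(4))
i=1+np.argmax(st[1:,4]);b=(l==i).astype(np.uint8)
k=cv2.convexHull(max(cv2.findContours(b,0,1)[0],key=cv2.contourArea))[:,0]
p=at_z(c,k,.1)[:,:2];print("pan rim",circ(p),circ(p,.102))
# handle by depth
h=m&(W[...,2]>.09)&(mx<70)&~red&(np.mgrid[:384,:512][0]>165)
P=W[h];print("handle",len(P),P.mean(0).round(4),P[np.argmin(P[:,0])].round(4), P[np.argmax(P[:,0])].round(4))
# hob glass
g=m&(np.abs(W[...,2]-.058)<.012)
r=cv2.minAreaRect(np.argwhere(g)[:,::-1].astype(np.float32));print(r)
r=cv2.minAreaRect(W[g][:,:2].astype(np.float32)*1000);print("hob",r)
E
```

```text
[[385.09135345   0.         258.1660881 ]
 [  0.         385.09135345 187.02550044]
 [  0.           0.           1.        ]]
red [286 119  54  52 940] [314.20319149 140.66276596] [[ 0.7184 -0.1626  0.0625]]
red [282 199   8   9  56] [285.57142857 203.25      ] [[ 0.4734 -0.0497  0.0625]]
pan rim (array([ 0.69944113, -0.15170631,  0.10177292]), np.float64(0.0013521283100947708)) (array([ 0.69951905, -0.1517487 ]), np.float64(0.001325505948275112))
handle 249 [ 0.5188 -0.1993  0.1182] [ 0.447  -0.2095  0.1295] [ 0.5879 -0.1728  0.1016]
((310.0155334472656, 167.8821563720703), (75.159423828125, 91.39395904541016), 0.795723557472229)
hob ((615.0634155273438, -145.3402862548828), (290.5250549316406, 360.0153503417969), 89.20993041992188)
```

View pics/top0c.png

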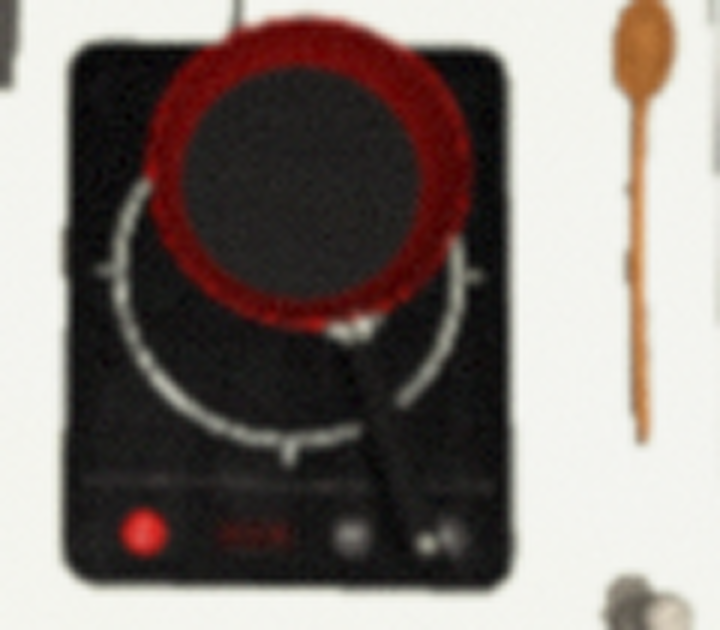

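```bash
python3 - <<'E'
from h import *
c=dict(np.load("top0.npz"));I=c["img"].astype(int)
m=np.zeros(I.shape[:2],bool);m[140:195,277:344]=1
w=m&(I.min(-1)>95)
uv=np.argwhere(w)[:,::-1];p=at_z(c,uv,.058)[:,:2]
d=np.hypot(*(p-[.63,-.146]).T);p=p[(d>.085)&(d<.125)]
print(len(p),circ(p),circ(p,.109))
W=cloud(c)
q=W[60:135,200:271];print("cabinet edge x",np.nanmin(np.where(W[...,2]>.3,W[...,0],np.nan)[60:135,200:271],axis=0)[::10],"ymin",np.nanmin(np.where(q[...,2]>.3,q[...,1],np.nan)))
E
```

```text
175 (array([ 0.64193774, -0.1440958 ,  0.10946238]), np.float64(0.001978063871933767)) (array([ 0.64142872, -0.14400221]), np.float64(0.0019947662035073328))
cabinet edge x [0.68018644 0.68084304 0.68096547 0.68013455 0.67982258 0.6802081
 0.68048135        nan] ymin 0.0357714240083267<stdin>:9: RuntimeWarning: All-NaN slice encountered
```

Call:
play_rows(
  targets=[
    [20, -50, 0, 0, -1],
    [25, -55, 0, 0, -1],
    [25, -55, 0, 0, -1],
    [25, -55, 0, 0, -1],
    [25, -55, 0, 0, -1],
    [25, -55, 0, 0, -1],
    [25, -55, 0, 0, -1],
    [25, -55, 0, 0, -1],
    [25, -55, 0, 0, -1],
    [25, -55, 0, 0, -1],
  ],
  squeeze=5,
)

```text
time_s: 2.65
position: [0.3951, 0.0599, 0.4052]
ee_rot: [3.14, 0.001, 2.9]
ft_force: [0.7, 1.9, -0.1]
finger_gap: 0.0007
grip_force: 0.0
```

Call:
play_rows(
  targets=[
    [22, -38, 0, 2.8, -1],
    [22, -39, 0, 2.8, -1],
    [22, -39, 0, 2.8, -1],
    [22, -39, 0, 2.8, -1],
    [22, -40, 0, 2.8, -1],
    [0, 0, -40, 0, -1],
    [0, 0, -40, 0, -1],
    [0, 0, -35, 0, -1],
    [0, 0, -27, 0, -1],
    [0, 0, 0, 0, -1],
  ],
)

```text
time_s: 3.9
position: [0.504, -0.133, 0.2614]
ee_rot: [3.141, -0.003, -3.139]
ft_force: [0.1, 0.2, 1.3]
finger_gap: 0.0007
grip_force: 0.0
```

```bash
cat >> h.py <<'E'
RING=np.array([.6415,-.144])
def pan(name=None):
    c=camera("top");I=c["img"].astype(int);W=cloud(c);mx=I.max(-1)
    if name: crop(c,262,382,115,220,6,name)
    m=np.zeros(mx.shape,bool);m[105:195,265:375]=1
    red=m&(I[...,0]>70)&(I[...,1]<.45*I[...,0])
    n,l,st,ce=cv2.connectedComponentsWithStats(red.astype(np.uint8));i=1+np.argmax(st[1:,4])
    P=at_z(c,np.argwhere(l==i)[:,::-1],.1)[:,:2]
    k=cv2.convexHull(P.astype(np.float32))[:,0];q,e=circ(k,.102)
    # handle: dark raised pixels, radially 0.125..0.262 from centre
    m[:]=0;m[105:225,265:400]=1
    d=W[...,:2]-q;r=np.hypot(d[...,0],d[...,1])
    h=m&(mx<75)&(W[...,2]>.092)&(W[...,2]<.132)&(r>.12)&(r<.27)
    a=np.arctan2(d[h][:,1],d[h][:,0])%(2*np.pi);a0=np.median(a) if a.size else np.nan
    s=read_state();t=s["position"]
    print("pan",q.round(4),"err",((q-RING)*1000).round(1),"fit",e.round(4),"handle deg",np.degrees(a0).round(1),"iqr",np.degrees(np.percentile(a,[10,90])).round(1) if a.size else 0,h.sum(),"target 269.2")
    print("tcp",t.__class__ and np.round(t,4),"f",np.round(s["ft_force"],1),"t",s["time_s"])
    return c
E
python3 -c "
from h import *
pan('pics/t1.png');s=camera('side');cv2.imwrite('pics/s1.png',cv2.resize(s['img'][130:230,180:340,::-1],None,fx=5,fy=5))"
```

```text
pan [ 0.6972 -0.1513] err [55.7 -7.3] fit 0.0025 handle deg 197.2 iqr [196.7 197.7] 4 target 269.2
tcp [ 0.5046 -0.1332  0.2626] f [ 0.1 -0.9  1. ] t 3.95
```

View pics/s1.png

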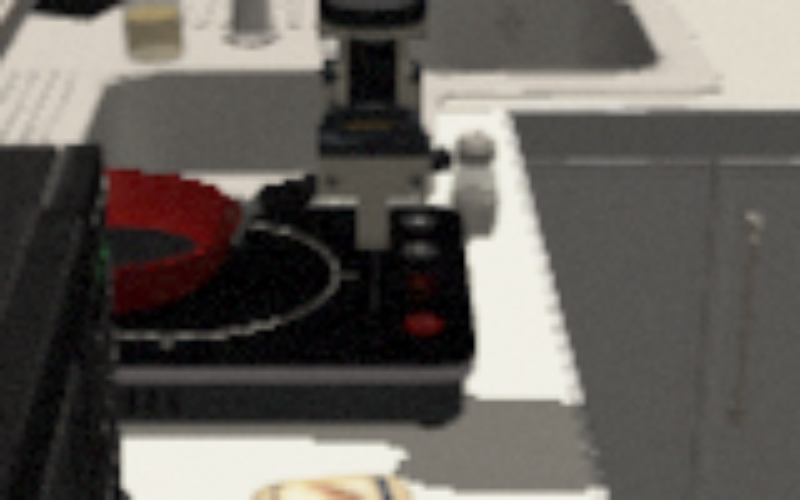

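```bash
python3 - <<'E'
from h import *
c=np.array([.6995,-.152]);th=np.radians(195);r=.2;d=.025
f0=np.array([.5046,-.1332])
for k in range(0,77):
    u=np.array([np.cos(th),np.sin(th)]);n=np.array([-u[1],u[0]]) # push dir (ccw)
    h=.012+.019*abs(n[1])+.0095*abs(n[0])
    f=c+r*u-n*h
    if k%7==0: print(round(np.degrees(th)),f.round(4),"d",((f-f0)*1000).round(0),"pan",c.round(3)); f0=f
    dt=np.radians(1);c=c+n*d*dt;th+=dt
E
```

```text
195 [ 0.4978 -0.1721] d [ -7. -39.] pan [ 0.7   -0.152]
202 [ 0.5026 -0.1991] d [  5. -27.] pan [ 0.7   -0.155]
209 [ 0.5107 -0.2256] d [  8. -27.] pan [ 0.702 -0.158]
216 [ 0.5222 -0.2512] d [ 11. -26.] pan [ 0.703 -0.16 ]
223 [ 0.5369 -0.2754] d [ 15. -24.] pan [ 0.705 -0.163]
230 [ 0.5548 -0.2977] d [ 18. -22.] pan [ 0.707 -0.165]
237 [ 0.5756 -0.3178] d [ 21. -20.] pan [ 0.71  -0.167]
244 [ 0.5989 -0.3352] d [ 23. -17.] pan [ 0.713 -0.168]
251 [ 0.6246 -0.3496] d [ 26. -14.] pan [ 0.715 -0.169]
258 [ 0.652  -0.3605] d [ 27. -11.] pan [ 0.718 -0.17 ]
265 [ 0.6808 -0.3678] d [29. -7.] pan [ 0.721 -0.171]
```

Call:
play_rows(
  targets=[
    [-2, -13, 0, 0, -1],
    [-2, -13, 0, 0, -1],
    [-3, -12, 0, 0, -1],
    [1, -9, 0, 0, -1],
    [2, -9, 0, 0, -1],
    [2, -9, 0, 0, -1],
    [2, -9, 0, 0, -1],
    [3, -9, 0, 0, -1],
    [3, -9, 0, 0, -1],
    [0, 0, 0, 0, -1],
  ],
)

```text
time_s: 5.25
position: [0.5108, -0.2262, 0.2627]
ee_rot: [-3.141, 0.0, -3.14]
ft_force: [0.2, -0.3, 1.1]
finger_gap: 0.0007
grip_force: 0.0
```

```bash
python3 -c "
from h import *
pan('pics/t2.png')"
```

```text
pan [ 0.6964 -0.1539] err [54.9 -9.9] fit 0.0024 handle deg 210.0 iqr [206.8 214.9] 50 target 269.2
tcp [ 0.5106 -0.2257  0.2627] f [ 0.3 -0.1 -0.3] t 5.3
```

View pics/t2.png

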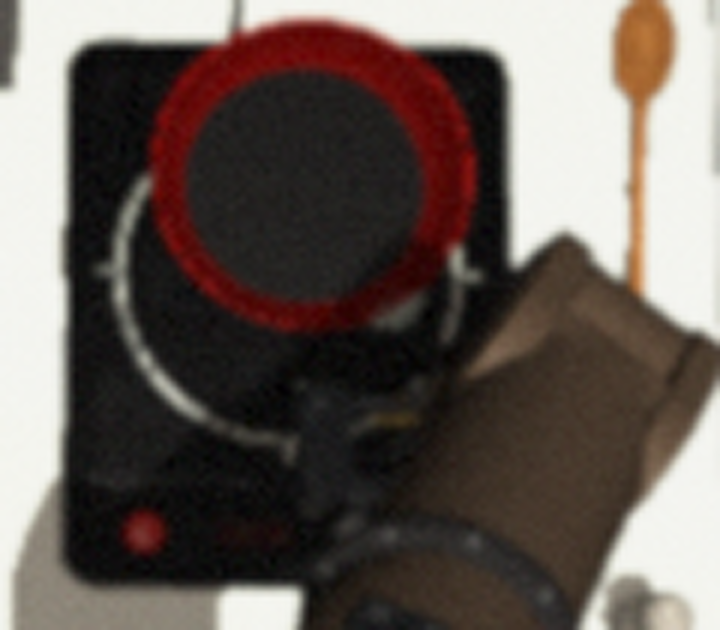

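The handle has turned: its bracket is now at crop (400,312), about 210°, and the pan centre has barely shifted. I'll continue along the arc.

Call:
play_rows(
  targets=[
    [3, -9, 0, 0, -1],
    [4, -9, 0, 0, -1],
    [4, -8, 0, 0, -1],
    [5, -8, 0, 0, -1],
    [5, -8, 0, 0, -1],
    [5, -8, 0, 0, -1],
    [6, -8, 0, 0, -1],
    [6, -7, 0, 0, -1],
    [6, -7, 0, 0, -1],
    [7, -7, 0, 0, -1],
  ],
)

```text
time_s: 6.55
position: [0.5621, -0.3046, 0.2627]
ee_rot: [3.141, -0.0, -3.139]
ft_force: [-0.1, 0.8, -0.5]
finger_gap: 0.0006
grip_force: 0.5
```

Call:
play_rows(
  targets=[
    [7, -7, 0, 0, -1],
    [7, -6, 0, 0, -1],
    [7, -6, 0, 0, -1],
    [8, -6, 0, 0, -1],
    [8, -5, 0, 0, -1],
    [8, -5, 0, 0, -1],
    [9, -5, 0, 0, -1],
    [9, -5, 0, 0, -1],
    [0, 0, 0, 0, -1],
    [0, 0, 0, 0, -1],
  ],
)

```text
time_s: 7.8
position: [0.6246, -0.3493, 0.2627]
ee_rot: [-3.141, -0.0, -3.139]
ft_force: [0.3, 0.1, 0.5]
finger_gap: 0.0006
grip_force: 0.0
```

```bash
python3 -c "
from h import *
pan('pics/t3.png')"
```

```text
pan [ 0.6997 -0.169 ] err [ 58.2 -25. ] fit 0.0021 handle deg 253.9 iqr [252.5 259.3] 25 target 269.2
tcp [ 0.6245 -0.3492  0.2628] f [ 0.2 -0.2 -0.7] t 7.85
```

View pics/t3.png

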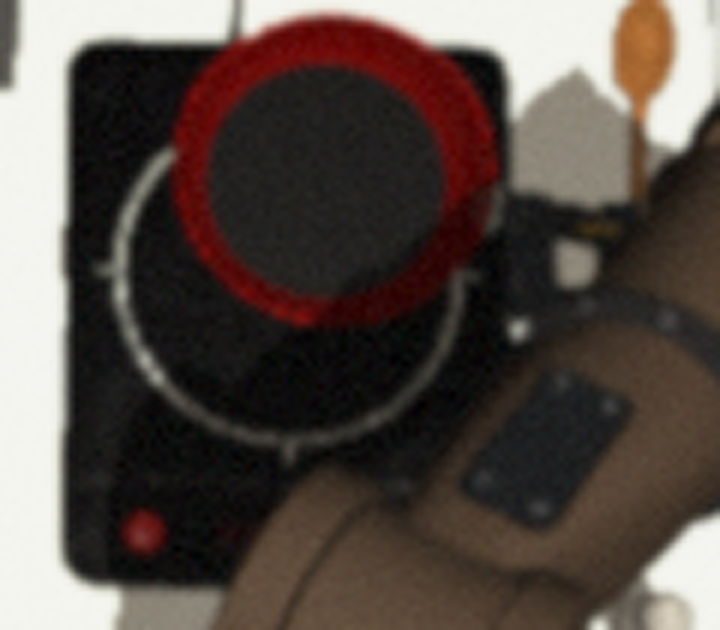

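Call:
play_rows(
  targets=[
    [8, -4, 0, 0, -1],
    [8, -4, 0, 0, -1],
    [8, -3, 0, 0, -1],
    [8, -3, 0, 0, -1],
    [8, -3, 0, 0, -1],
    [8, -2, 0, 0, -1],
    [6, -1, 0, 0, -1],
    [-15, 0, 0, 0, -1],
    [-30, 0, 30, 0, -1],
    [-30, 0, 50, 0, -1],
  ],
)

```text
time_s: 9.1
position: [0.6029, -0.3687, 0.3418]
ee_rot: [3.14, -0.003, -3.139]
ft_force: [1.2, 0.2, 1.0]
finger_gap: 0.0003
grip_force: 0.0
```

Call:
play_rows(
  targets=[
    [-10, 20, 30, 0, -1],
    [-20, 40, 0, 0, -1],
    [-20, 40, 0, 0, -1],
    [-20, 40, 0, 0, -1],
    [-20, 40, 0, 0, -1],
    [-20, 40, 0, 0, -1],
    [-20, 40, 0, 0, -1],
    [-20, 40, 0, 0, -1],
    [0, 0, 0, 0, -1],
    [0, 0, 0, 0, -1],
  ],
)

```text
time_s: 10.35
position: [0.4542, -0.0697, 0.3733]
ee_rot: [-3.141, 0.002, -3.139]
ft_force: [0.4, -0.4, -0.2]
finger_gap: 0.0005
grip_force: 0.0
```

```bash
python3 -c "
from h import *
pan('pics/t4.png')"
```

```text
pan [ 0.703  -0.1713] err [ 61.5 -27.3] fit 0.0023 handle deg 270.0 iqr [267.7 272.2] 144 target 269.2
tcp [ 0.4543 -0.0701  0.3732] f [-0.2  0.3  0.7] t 10.4
```

View pics/t4.png

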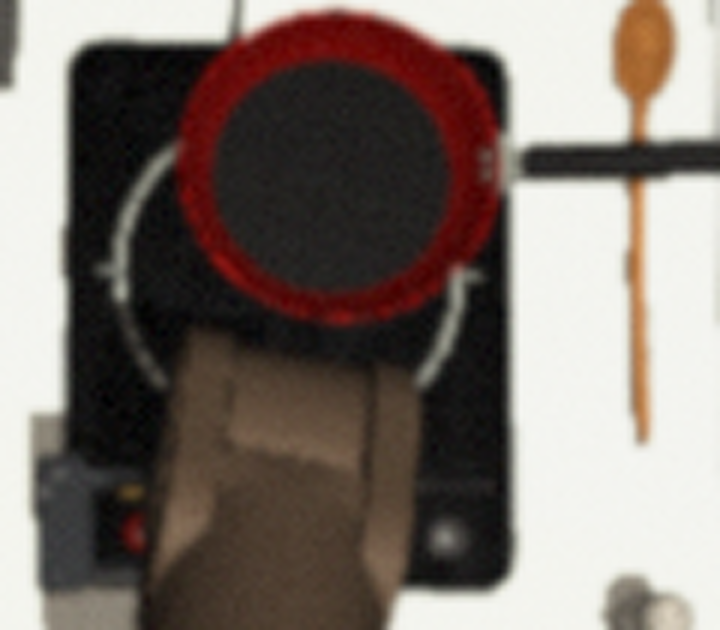

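Call:
play_rows(
  targets=[
    [36, -18, 0, 0, -1],
    [36, -18, 0, 0, -1],
    [36, -18, 0, 0, -1],
    [36, -18, 0, 0, -1],
    [36, -17, 0, 0, -1],
    [36, -17, 0, 0, -1],
    [0, 0, -40, 0, -1],
    [0, 0, -40, 0, -1],
    [0, 0, -25, 0, -1],
    [0, 0, -13, 0, -1],
  ],
)

```text
time_s: 11.65
position: [0.6694, -0.1766, 0.2528]
ee_rot: [-3.141, -0.002, -3.141]
ft_force: [0.4, -0.4, 0.7]
finger_gap: 0.0005
grip_force: 0.0
```

Call:
play_rows(
  targets=[
    [-12, 0, 0, 0, -1],
    [-12, 0, 0, 0, -1],
    [-8, 0, 0, 0, -1],
    [-8, 0, 0, 0, -1],
    [-8, 0, 0, 0, -1],
    [-8, 0, 0, 0, -1],
    [-8, 0, 0, 0, -1],
    [-8, 0, 0, 0, -1],
    [-8, 0, 0, 0, -1],
    [-8, 0, 0, 0, -1],
  ],
)

```text
time_s: 12.9
position: [0.5818, -0.1752, 0.2552]
ee_rot: [-3.141, 0.002, -3.139]
ft_force: [4.4, 1.0, 2.9]
finger_gap: 0.0007
grip_force: 2.8
```

```bash
python3 -c "
from h import *
pan('pics/t5.png')"
```

```text
pan [ 0.6595 -0.1704] err [ 18.  -26.4] fit 0.0038 handle deg 269.7 iqr [268.1 271.5] 96 target 269.2
tcp [ 0.5808 -0.1754  0.2551] f [3.3 0.6 3.1] t 12.95
```

View pics/t5.png

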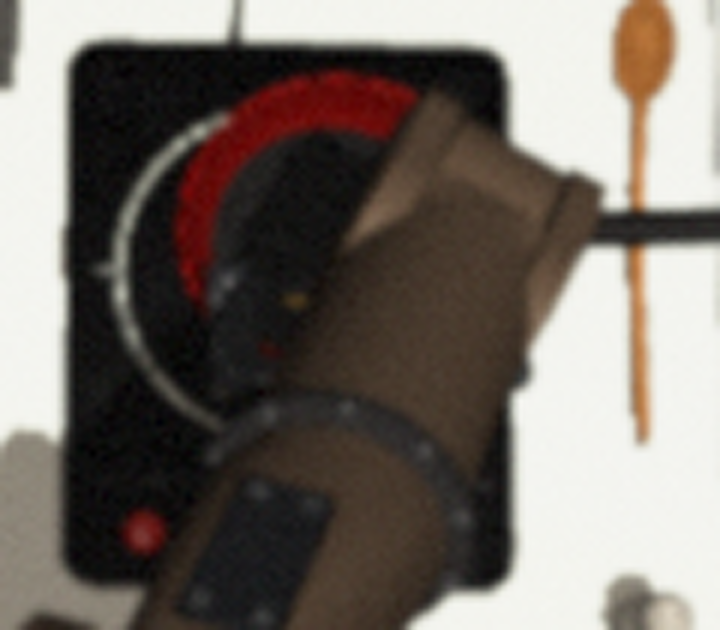

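Call:
play_rows(
  targets=[
    [-6, 0, 0, 0, -1],
    [-6, 0, 0, 0, -1],
    [-4, 0, 0, 0, -1],
    [0, 0, 0, 0, -1],
    [20, 0, 0, 0, -1],
    [25, 10, 0, 0, -1],
    [25, 20, 0, 0, -1],
    [6, 20, 0, 0, -1],
    [0, 8, 0, 0, -1],
    [0, 8, 0, 0, -1],
  ],
)

```text
time_s: 14.2
position: [0.6405, -0.1093, 0.2545]
ee_rot: [-3.141, -0.002, -3.14]
ft_force: [-0.7, 0.4, -0.1]
finger_gap: 0.0004
grip_force: 0.0
```

```bash
python3 -c "
from h import *
pan()"
```

```text
pan [ 0.6435 -0.1697] err [  2.  -25.7] fit 0.0042 handle deg 269.8 iqr [268.1 272. ] 140 target 269.2
tcp [ 0.6408 -0.1081  0.2546] f [ 0.2  1.3 -0.5] t 14.25
```

Call:
play_rows(
  targets=[
    [0, 6, 0, 0, -1],
    [0, 6, 0, 0, -1],
    [0, 6, 0, 0, -1],
    [0, 6, 0, 0, -1],
    [0, 5, 0, 0, -1],
    [0, 3, 0, 0, -1],
    [0, 0, 0, 0, -1],
    [0, 0, 0, 0, -1],
    [0, 0, 0, 0, -1],
    [0, 0, 0, 0, -1],
  ],
)

```text
time_s: 15.5
position: [0.6418, -0.0769, 0.2548]
ee_rot: [3.141, 0.0, -3.139]
ft_force: [0.7, -1.7, 1.9]
finger_gap: 0.0005
grip_force: 0.8
```

```bash
python3 -c "
from h import *
pan()"
```

```text
pan [ 0.6435 -0.1506] err [ 2.  -6.6] fit 0.0033 handle deg 269.5 iqr [267.2 271.9] 152 target 269.2
tcp [ 0.6417 -0.0769  0.2548] f [-0.2 -1.3  1.8] t 15.55
```

Another 6 mm, then back off, lift straight up from inside the pan, and retreat to check.

Call:
play_rows(
  targets=[
    [0, 4, 0, 0, -1],
    [0, 2, 0, 0, -1],
    [0, 0, 0, 0, -1],
    [0, -10, 0, 0, -1],
    [0, -20, 0, 0, -1],
    [0, 0, 30, 0, -1],
    [0, 0, 40, 0, -1],
    [-30, 0, 30, 0, -1],
    [-50, 0, 0, 0, -1],
    [-50, 0, 0, 0, -1],
  ],
)

```text
time_s: 16.8
position: [0.5101, -0.1024, 0.355]
ee_rot: [3.141, 0.001, -3.14]
ft_force: [0.1, 0.5, 0.7]
finger_gap: 0.0007
grip_force: 0.0
```

Call:
play_rows(
  targets=[
    [-30, 40, 0, 0, -1],
    [-30, 40, 0, 0, -1],
    [-30, 40, 0, 0, -1],
    [-20, 40, 0, 0, -1],
    [0, 40, 0, 0, -1],
    [0, 0, 0, 0, -1],
    [0, 0, 0, 0, -1],
    [0, 0, 0, 0, -1],
    [0, 0, 0, 0, -1],
    [0, 0, 0, 0, -1],
  ],
)

```text
time_s: 18.05
position: [0.4018, 0.0983, 0.3547]
ee_rot: [-3.142, -0.0, -3.14]
ft_force: [-0.3, -0.1, -0.2]
finger_gap: 0.0003
grip_force: 0.0
```

```bash
python3 -c "
from h import *
c=pan('pics/t6.png')
I=c['img'].astype(int);m=np.zeros(I.shape[:2],bool);m[192:215,275:300]=1
r=m&(I[...,0]>90)&(I[...,1]<.45*I[...,0]);p=np.argwhere(r)[:,::-1];print(len(p),at_z(c,[p.mean(0)],.0625))"
```

```text
pan [ 0.6428 -0.1454] err [ 1.3 -1.4] fit 0.0012 handle deg 269.9 iqr [267.1 272.3] 152 target 269.2
tcp [0.4018 0.0985 0.3547] f [-0.2  0.8  0.6] t 18.1
49 [[ 0.47310603 -0.04972771  0.0625    ]]
```

View pics/t6.png

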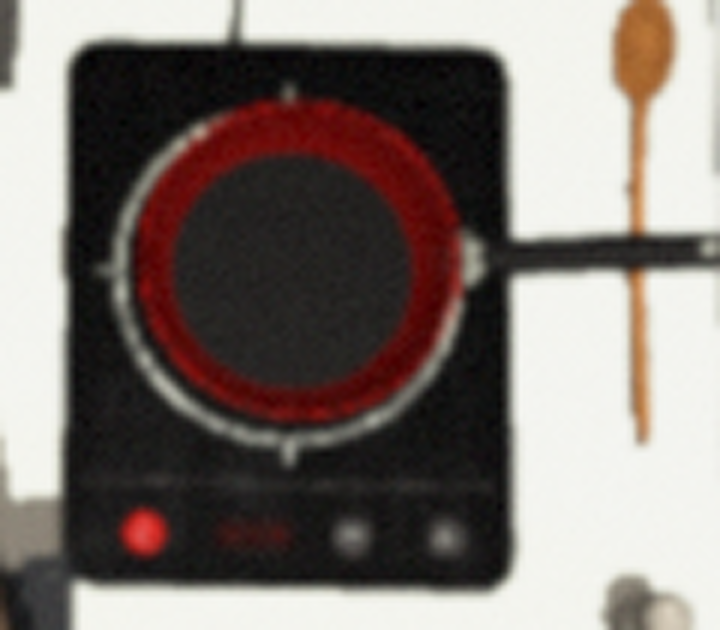

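The pan is concentric with the ring and the handle points right (crop y≈252). The red key is at crop (145,532), which is (0.473, −0.050). I'll press it now.

Call:
play_rows(
  targets=[
    [18, -37, 0, 0, -1],
    [18, -37, 0, 0, -1],
    [18, -37, 0, 0, -1],
    [17, -37, 0, 0, -1],
    [0, 0, -40, 0, -1],
    [0, 0, -30, 0, -1],
    [0, 0, -20, 0, -1],
    [0, 0, -10, 0, -1],
    [0, 0, 0, 0, -1],
    [0, 0, 0, 0, -1],
  ],
)

```text
time_s: 19.35
position: [0.473, -0.0492, 0.2554]
ee_rot: [3.141, 0.001, -3.139]
ft_force: [-0.7, -0.5, 0.6]
finger_gap: 0.0005
grip_force: 0.0
```

Call:
play_rows(
  targets=[
    [0, 0, -8, 0, -1],
    [0, 0, -5, 0, -1],
    [0, 0, -2, 0, -1],
    [0, 0, -2, 0, -1],
    [0, 0, -1, 0, -1],
    [0, 0, -1, 0, -1],
    [0, 0, 0, 0, -1],
    [0, 0, 0, 0, -1],
    [0, 0, 0, 0, -1],
    [0, 0, 0, 0, -1],
  ],
)

```text
time_s: 20.6
position: [0.4726, -0.0493, 0.2372]
ee_rot: [3.14, 0.001, -3.139]
ft_force: [-8.5, 2.3, 30.6]
finger_gap: 0.0003
grip_force: 15.5
```

The force reached 30 N, so the key is bottomed. Releasing.

Call:
play_rows(
  targets=[
    [0, 0, 3, 0, -1],
    [0, 0, 10, 0, -1],
    [0, 0, 30, 0, -1],
    [0, 0, 40, 0, -1],
    [0, 0, 40, 0, -1],
    [-20, 40, 0, 0, -1],
    [-20, 40, 0, 0, -1],
    [-20, 40, 0, 0, -1],
    [0, 0, 0, 0, -1],
    [0, 0, 0, 0, -1],
  ],
)

```text
time_s: 21.85
position: [0.4129, 0.0704, 0.3591]
ee_rot: [-3.141, 0.001, -3.139]
ft_force: [-0.4, -0.6, 0.1]
finger_gap: 0.0003
grip_force: 0.0
```

```bash
python3 -c "
from h import *
from station import hand_in
pan()
print(hand_in())"
```

```text
pan [ 0.6427 -0.1456] err [ 1.2 -1.6] fit 0.0011 handle deg 269.9 iqr [267.2 272.1] 152 target 269.2
tcp [0.4131 0.07   0.359 ] f [-0.2  0.3 -0.6] t 21.9
the job is handed in; nothing more can be done
None
```

The job is handed in (no verdict came back): the pan is within about 2 mm of the ring's centre with its handle pointing right to within about 1°, and the power key was pressed until it bottomed (about 30 N) and released.

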